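Close the lime carton and hold the sampling tray over it

ROBOT

A 7-joint arm with a two-finger parallel gripper is mounted at the origin on the work surface. World frame = base frame: x ahead of the robot, y to its left, z up, the work surface at z = 0. Lengths are in m, angles in rad, forces in N, time in s.
With the tool pointing down it reaches from about 0.4 to 0.85 m from the base axis. Payload 10.4 kg.
Tool frame: the origin (TCP) lies midway between the tips of the shut fingers; the grasp point (between the pads) lies 19 mm behind it; z points along the fingers, y is the line along which they close (so a half turn about z gives the same grasp; the last joint's range is limited). The gripper opens to 87 mm and grips with 3 to 60 N. Pads are 19 mm wide; open, the fingers measure 117 mm over their backs; the gripper's body (75 mm by 190 mm) begins 51 mm behind the grasp point.
Start: joints at [1.202, 0.332, -0.065, 1.46, 0.022, 1.35, -0.088], TCP at [0.212, -0.588, 0.223] pointing down, gripper open.
Joint ranges: [-2.6, 2.6], [-0.5, 2.12], [-1.47, 1.34], [0.16, 2.42], [-1.27, 4.41], [0.06, 2.06], [-2.6, 2.6]. Speed limits (rad/s): [2.22, 2.22, 2.79, 2.79, 3.14, 3.14, 3.14].

INTERFACE

Orientations are given as a unit quaternion [x, y, z, w].
In Python, from bench import sensors, eyes, order gives the robot as it stands.
- The arm moves only by the tool arm_command, never from a script. Its argument "steps" is a list of rows, each an object with "rot": the turn, a rotation vector about the world's x, y, z in degrees, a list of three; "slide": the shift along the world's x, y, z in m, a list of three; "grip": the opening, from 0 (shut) to 1 (fully open). A call has exactly 8 rows; each row shifts and turns the commanded pose from where the row before left it; what a row does not reach is not made up. A row lasts 1/8 s, in which the tool goes at most 62.5 mm and 10.7 degrees, less where a joint would pass 70% of its speed; a pose out of reach is approached as far as the arm can. A call with a gripper value outside its range is refused whole. The fingers move at their own pace and stop on an object; "newtons" is the grip in N (left out, the last holds). Time passes only in rows, so rows that do not move let the fingers close, or fill a call up. It gives the time, the measured TCP pose, the force, the opening and the grip force at its end, in the units of the state.
- sensors.read_state(): the state, without advancing time (a new reading comes with each control period).
- eyes.camera(name): name is "scene" or "top"; returns a dict with "pixels" (480x640x3 uint8, red, green, blue), "intrinsics" (3x3 intrinsics, pixels), "pose" (4x4, takes a point from camera to world coordinates). Camera axes: x right, y down, z forward; pixel columns grow to the right and rows downward; lengths in m; the calibration is good to about 2 mm. A picture is of the moment at which its call begins. There is no depth.
- order.close_job(): hands the job in; it is judged then, once.
Trained networks look in a picture, given as the dict that the camera call returned (one of the last four; its "shot" number tells which), for a name from the list of things; names that differ only in an ending like _2 or _b are one class to them, and where a whole thing is asked for, a point or a joint stands for the part that bears it (a point fixed in the world has none). Each returns a list of dicts, best first, with "conf" (0 to 1); they miss things now and then, are a little off and sometimes report something else, mostly with a low value. They report only what shows in the picture. A call takes as long as a camera call. They do not tell look-alikes from the thing itself.
- eyes.look_for(name, picture): "bbox" ([left, top, right, bottom] in pixels, round what is visible of it).
The state is a dict: "time": time; "joint_positions": joint angles; "joint_vel": joint speeds; "joint_torque": joint torques, N m; "ee_pos": TCP position; "eef_rot": TCP orientation; "ft_force": force on the tool from outside, world axes, zero at the start; "torque": the same for the moment, N m; "width": finger opening in m; "grip_force": force on a finger pad.
Only numpy, scipy, OpenCV 4.12 (cv2) and the standard library are available. Lean on these libraries where they do the work, as an engineer would, in place of code of your own. Each camera call takes 0.05 s, during which the arm holds its last target. There are 200 camera calls.

TASK

Get the checked limes ready to go to the kitchen: close their carton by folding the two short end flaps down first and then the two long flaps flat over them. Then pick up the round sampling tray by its carrying bar, keeping it level so that the loose lime never leaves its pocket, and bring it over the closed carton. Finish while still holding it there by the bar, level and still, over the middle of the carton and about 5 cm clear of its top, ready for me to take from you; do not set it down or let go, and leave the other things on the worktop where they are.

Things in the scene. Friction and masses are not known exactly. Their poses are not given: they have to be found in the camera images.
- carton: Brown carton of limes, 160 (its x) x 220 (its y) x 100 mm tall, walls 4 mm, full to 10 mm below the rim; does not move. Origin: centre of its underside. Its x points away from the robot, y to the robot's left, turned by its yaw (within 0.25 rad). Short flaps on its y ends lie below; long flaps on its x sides lie over them and meet in the middle; top when closed: 107 mm.
- end_flap_left (a joint): Cardboard flap hinged along the short end wall at the carton's +y end, 154 mm wide, 79 mm from crease to free edge, 3 mm thick. Value = its angle: 0 folded in flat over the box, 1.57 straight up, more leans outward, at most 2.5. Stiff crease (0.06 N m, about 1 N at the free edge): it stays where it is left, no spring-back. Starts at 1.4 to 1.95.
- end_flap_left_hinge (a point): Middle of the crease of end_flap_left, 100 mm above the worktop; the closed flap reaches from here along the carton's -y, its underside at this height.
- end_flap_left_edge (a point): Middle of the free edge of end_flap_left, 79 mm from the crease; moves with the flap.
- end_flap_right (a joint): Cardboard flap hinged along the short end wall at the carton's -y end, 154 mm wide, 79 mm from crease to free edge, 3 mm thick. Value = its angle: 0 folded in flat over the box, 1.57 straight up, more leans outward, at most 2.5. Stiff crease (0.06 N m, about 1 N at the free edge): it stays where it is left, no spring-back. Starts at 1.4 to 1.95.
- end_flap_right_hinge (a point): Middle of the crease of end_flap_right, 100 mm above the worktop; the closed flap reaches from here along the carton's +y, its underside at this height.
- end_flap_right_edge (a point): Middle of the free edge of end_flap_right, 79 mm from the crease; moves with the flap.
- long_flap_near (a joint): Cardboard flap hinged along the long wall at the carton's -x side, nearest the robot, 218 mm wide, 79 mm from crease to free edge, 3 mm thick. Value = its angle: 0 folded in flat over the box, 1.57 straight up, more leans outward, at most 2.5. Stiff crease (0.06 N m, about 1 N at the free edge): it stays where it is left, no spring-back. Starts at 1.5 to 1.9.
- long_flap_near_hinge (a point): Middle of the crease of long_flap_near, 104 mm above the worktop; the closed flap reaches from here along the carton's +x, its underside at this height.
- long_flap_near_edge (a point): Middle of the free edge of long_flap_near, 79 mm from the crease; moves with the flap.
- long_flap_far (a joint): Cardboard flap hinged along the long wall at the carton's +x side, away from the robot, 218 mm wide, 79 mm from crease to free edge, 3 mm thick. Value = its angle: 0 folded in flat over the box, 1.57 straight up, more leans outward, at most 2.5. Stiff crease (0.06 N m, about 1 N at the free edge): it stays where it is left, no spring-back. Starts at 1.5 to 1.9.
- long_flap_far_hinge (a point): Middle of the crease of long_flap_far, 104 mm above the worktop; the closed flap reaches from here along the carton's -x, its underside at this height.
- long_flap_far_edge (a point): Middle of the free edge of long_flap_far, 79 mm from the crease; moves with the flap.
- tray: Loose round wooden tray, 170 mm across, 14 mm thick, 0.25 to 0.42 kg, balanced about its middle. Origin: centre of its underside. In its middle a flat-bottomed round pocket, 84 mm across, 6 mm deep, floor 8 mm above the underside, with one loose lime. Two upright steel rods, 8 mm thick, 74 mm either side of the middle along its y, carry a wooden bar.
- tray_grip (a point): Middle of the tray's wooden carrying bar, 120 mm above the tray's underside, straight above its centre. The bar runs along the tray's y: 170 mm long, 16 mm thick (along the tray's x), 20 mm high; free below it down to the lime, whose top is 56 mm above the underside.
- tray_pocket (a point): Where the lime's centre lies when it is in the middle of its pocket: 24 mm above the pocket floor, 32 mm above the tray's underside.
- lime_center (a point): Centre of the loose lime, a green ball 48 mm across, about 70 g; it can roll some 26 mm any way from the pocket's middle before it meets the 6 mm high pocket rim.
- jar_beans: Small glass jar of brown beans with a wooden cap, 46 mm across, 78 mm tall; stands between the carton and the tray. Leave it where it is. Origin: centre of its underside.
- jar_oats: Small glass jar of oats with a wooden cap, 53 mm across, 66 mm tall; stands between the carton and the tray. Leave it where it is. Origin: centre of its underside.
- ramekin: White round ceramic ramekin, 84 mm across, 45 mm tall; stands in front, towards the robot. Leave it where it is. Origin: centre of its underside.
- tin: Brown round tin with a red plastic lid, 75 mm across, 112 mm tall; stands behind the tray. Leave it where it is. Origin: centre of its underside.
- oil_bottle: Green glass oil bottle, 56 mm across, 170 mm tall; stands behind the tray. Leave it where it is. Origin: centre of its underside.
- mix_box: Red upright cake-mix box, 45 x 130 mm, 160 mm tall; stands at the back between carton and tray. Leave it where it is. Origin: centre of its underside.
Not all that is in view belongs to the job. What is shaped like the tray but blue or purple is not meant.

How it is judged:
On the way, in this order (a step that is already met when the one before it is completed fails the run):
1. both short end flaps are folded in (within 0.2 rad of flat) while both long flaps still stand open (above 0.6 rad) (value of joint each of end_flap_left, end_flap_right below 0.2 rad and value of joint each of long_flap_near, long_flap_far above 0.6 rad), for 0.1 s.
2. both long flaps are folded flat over them (all four within 0.2 rad of flat) (value of joint each of end_flap_left, end_flap_right, long_flap_near, long_flap_far below 0.2 rad), for 0.2 s.
3. the tray is carried by the gripper, its underside more than 40 mm above the worktop, the lime in its pocket, the carton closed (all of step 2 and height (world z) of tray above 0.04 m and contact force between tray and the fingers above 1 N and distance between lime_center and tray_pocket below 0.036 m), for 0.2 s.
At the end, for the whole second after the job is handed in: Flaps within 0.2 rad of flat; tray held by the fingers, centre within 50 mm of the carton's, underside 20 to 103 mm above its top, not touching it, tilt under 0.1 rad, still (30 mm/s, 0.15 rad/s); lime within 36 mm of the pocket point, under 60 mm/s (all of step 2 and contact force between tray and the fingers above 1 N and distance between lime_center and tray_pocket below 0.036 m and horizontal distance between tray and carton below 0.05 m and height (world z) of tray between 0.127 and 0.21 m and angle between tray's own z axis and vertical below 0.1 rad and linear speed of tray below 0.03 m/s and angular speed of tray below 0.15 rad/s and linear speed of lime below 0.06 m/s and contact force between tray and carton below 0.1 N); the arm keeps its last pose, push and grip.
It fails at once if the lime leaves the tray's pocket (its centre more than 38 mm from the pocket point) (distance between lime_center and tray_pocket above 0.038 m).
It fails at once if the tray is tipped more than 0.35 rad (angle between tray's own z axis and vertical above 0.35 rad).
It fails at once if a long flap is folded in (under 0.4 rad) while a short end flap still stands up (over 0.5 rad) (value of joint any of long_flap_near, long_flap_far below 0.4 rad and value of joint any of end_flap_left, end_flap_right above 0.5 rad).
It fails at once if another thing on the worktop is moved more than 40 mm or knocked over (distance of any of jar_beans, jar_oats, ramekin, tin, oil_bottle, mix_box from where it was at the start of the episode above 0.04 m or angle between any of jar_beans, jar_oats, ramekin, tin, oil_bottle, mix_box's own z axis and vertical above 0.5 rad).
It also fails if it takes over 72 s, if anything falls off the work surface, if the arm or the gripper's body presses on something with over 40 N, if the wrist force passes 120 N, or if a joint passes its speed limit or range.

## Working session

There is one attempt and no reset: what is moved stays moved. The work goes in short steps, Python scripts to look and compute and a tool call to move; the robot and the scene stay as the last step left them, time stands still between calls to the robot, and variables do not carry over. Pictures are saved under pics/ and viewed, at most 10 in all, crops included, and the job is handed in when it is done.

Besides the shell and the picture viewer there is one more tool, called in YAML: its name, and indented under it one key for each argument. arm_command: Moves the arm, as the interface text tells. Its arguments: {"type":"object","properties":{"steps":{"type":"array","items":{"type":"object","properties":{"rot":{"type":"array","items":{"type":"number"}},"slide":{"type":"array","items":{"type":"number"}},"grip":{"type":"number"}}}},"newtons":{"type":"number"}},"required":["steps"]}

```bash
mkdir -p pics; ls
cat > h.py <<'E'
from bench import sensors, eyes, order
import numpy as np, cv2
def snap(cam,fn=None):
    p=eyes.camera(cam)
    if fn: cv2.imwrite('pics/'+fn,p['pixels'][:,:,::-1])
    return p
def ray(p,uv,z):
    K=np.array(p['intrinsics']);T=np.array(p['pose'])
    d=T[:3,:3]@np.linalg.inv(K)@np.array([uv[0],uv[1],1.]);o=T[:3,3]
    return o+d*(z-o[2])/d[2]
def proj(p,X):
    K=np.array(p['intrinsics']);T=np.array(p['pose'])
    c=K@(T[:3,:3].T@(np.array(X)-T[:3,3]));return c[:2]/c[2]
E
python3 - <<'E'
from h import *
s=sensors.read_state();print({k:np.round(v,3) for k,v in s.items()})
for c in('scene','top'):
    p=snap(c,c+'0.png');print(c,np.round(p['pose'],3).tolist(),np.round(p['intrinsics'],1).tolist())
    for n in['carton','tray','tray_grip','lime_center','end_flap_left','end_flap_right','long_flap_near','long_flap_far','jar_beans','jar_oats','ramekin','tin','oil_bottle','mix_box']:
        print(n,[(np.round(b['bbox']).tolist(),round(b['conf'],2)) for b in eyes.look_for(n,p)[:3]])
E
```

```text
pics
{'time': np.float64(0.0), 'joint_positions': array([ 1.202,  0.333, -0.065,  1.461,  0.022,  1.35 , -0.089]), 'joint_vel': array([-0.002,  0.001,  0.001,  0.001, -0.001,  0.002, -0.001]), 'joint_torque': array([ 1.0000e-03, -6.2325e+01,  2.5000e-02, -3.8990e+01, -6.1000e-02,
        4.0000e-02,  0.0000e+00]), 'ee_pos': array([ 0.212, -0.588,  0.222]), 'eef_rot': array([ 0.985,  0.172, -0.   , -0.001]), 'ft_force': array([-0.256,  0.314, -0.53 ]), 'torque': array([ 0.031, -0.068, -0.036]), 'grip_force': np.float64(0.0), 'width': np.float64(0.087)}
scene [[0.563, 0.597, -0.571, 1.126], [0.826, -0.402, 0.395, -0.466], [0.006, -0.694, -0.72, 0.888], [0.0, 0.0, 0.0, 1.0]] [[499.3, 0.0, 314.4], [0.0, 499.3, 234.0], [0.0, 0.0, 1.0]]
carton [([332.0, 150.0, 466.0, 291.0], 0.94), ([209.0, 294.0, 230.0, 318.0], 0.18)]
tray [([99.0, 194.0, 174.0, 288.0], 0.93), ([175.0, 246.0, 262.0, 346.0], 0.77), ([307.0, 134.0, 372.0, 198.0], 0.63)]
tray_grip [([96.0, 193.0, 178.0, 285.0], 0.77), ([174.0, 247.0, 262.0, 343.0], 0.74), ([306.0, 130.0, 370.0, 201.0], 0.66)]
lime_center [([213.0, 296.0, 228
[... 1183 characters left out ...]
385.0, 221.0, 457.0, 281.0], 0.72)]
lime_center []
end_flap_left [([195.0, 201.0, 218.0, 262.0], 0.43)]
end_flap_right [([386.0, 218.0, 459.0, 281.0], 0.64), ([292.0, 187.0, 307.0, 238.0], 0.63)]
long_flap_near [([242.0, 254.0, 280.0, 265.0], 0.62), ([294.0, 181.0, 309.0, 242.0], 0.49)]
long_flap_far [([202.0, 170.0, 293.0, 208.0], 0.89)]
jar_beans [([330.0, 184.0, 348.0, 205.0], 0.68)]
jar_oats [([333.0, 247.0, 352.0, 276.0], 0.87), ([293.0, 185.0, 305.0, 237.0], 0.47)]
ramekin [([314.0, 283.0, 343.0, 310.0], 0.87)]
tin [([368.0, 157.0, 396.0, 194.0], 0.97), ([328.0, 184.0, 348.0, 209.0], 0.31)]
oil_bottle [([408.0, 152.0, 438.0, 186.0], 0.95)]
mix_box [([303.0, 126.0, 352.0, 176.0], 0.85)]
```

View pics/scene0.png

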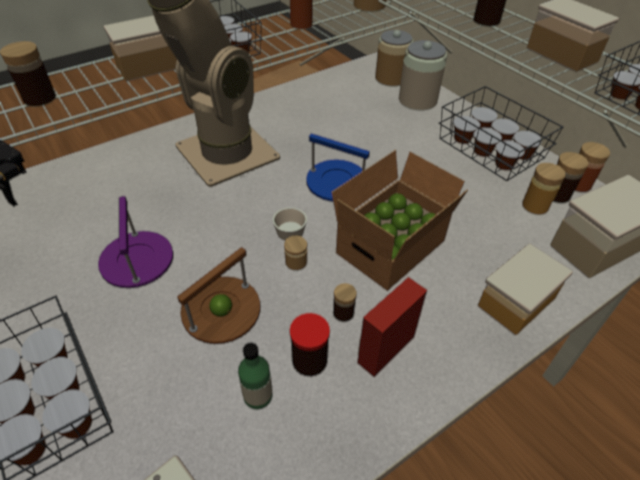

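View pics/top0.png

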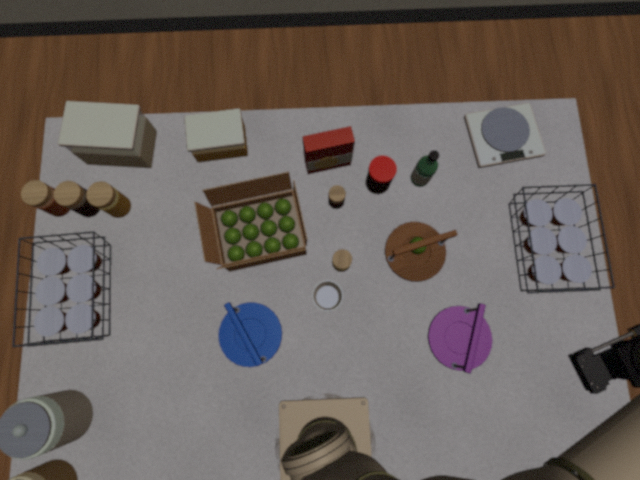

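The scene picture shows the brown tray with lime at (220,305) and the open carton at (400,220). In the top picture the carton is at (255,225), the brown tray at (416,250) and the beans jar at (337,195). The oats jar is at (342,260), and the blue and purple trays are decoys.

Run:
```python
import cv2
a=cv2.imread('pics/top0.png')[160:280,185:345];b=cv2.imread('pics/scene0.png')[145:295,320:480]
cv2.imwrite('pics/c1.png',cv2.convertScaleAbs(cv2.resize(a,(800,600),interpolation=cv2.INTER_CUBIC),alpha=1.8))
cv2.imwrite('pics/c2.png',cv2.convertScaleAbs(cv2.resize(b,(640,600),interpolation=cv2.INTER_CUBIC),alpha=1.8))
```

```text
(no output)
```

View pics/c1.png

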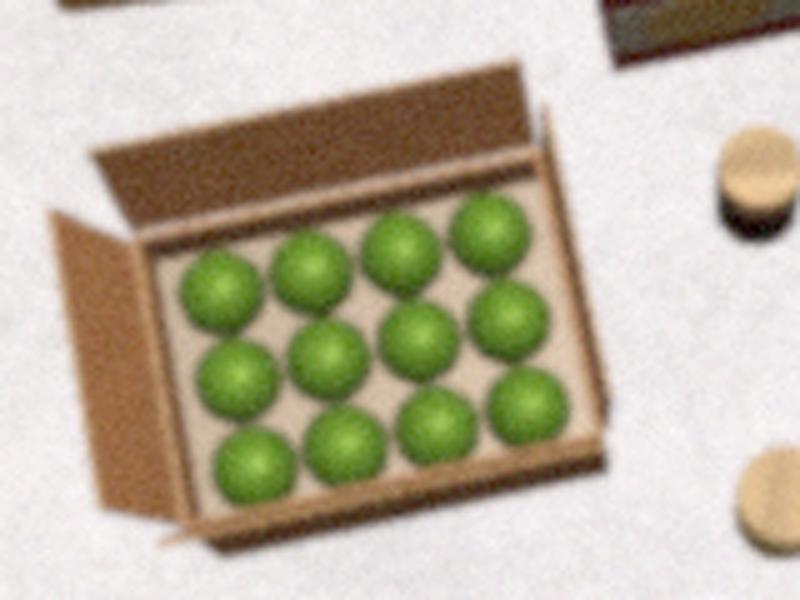

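View pics/c2.png

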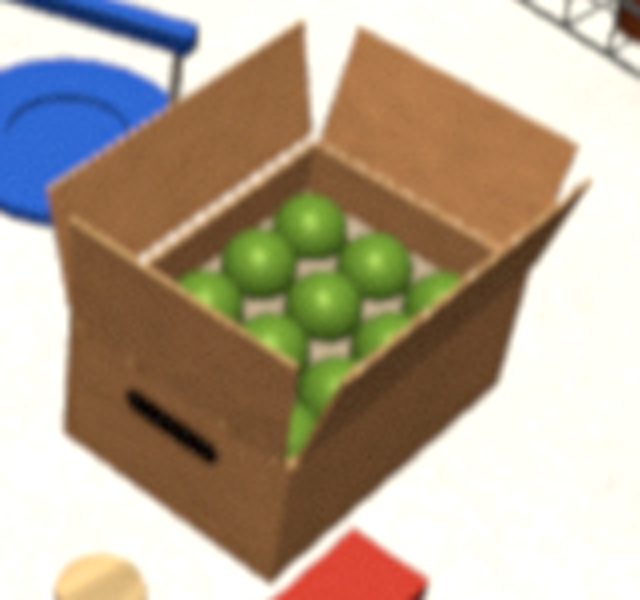

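c1 (5x, offset 185,160) and c2 (4x, offset 320,145) show all four flaps upright, with clear free-edge corners and carton corners. I'll fit the carton pose and flap angles to those points.

```bash
cat > fit.py <<'E'
from h import *
from scipy.optimize import least_squares
pt=snap('top');ps=snap('scene')
def flap(which,a,u,r=.079):
    s,c=np.sin(a)*r,np.cos(a)*r
    return {'L':(u*.077,.11-c,.1+s),'R':(u*.077,-.11+c,.1+s),'N':(-.08+c,u*.109,.104+s),'F':(.08-c,u*.109,.104+s)}[which]
obs=[('s','b',(-1,-1),65,432),('s','b',(1,-1),270,580),('s','b',(1,1),498,383),
('s','R',-1,70,218),('s','R',1,297,370),('s','L',-1,360,28),('s','L',1,578,147),('s','N',-1,47,188),('s','N',1,303,22),('s','F',1,590,182),
('t','F',1,93,152),('t','F',-1,520,63),('t','N',1,160,543),('t','N',-1,603,437),('t','L',1,50,212),('t','L',-1,100,505),('t','R',1,547,105),('t','R',-1,605,415)]
def W(v,X):
    c,s=np.cos(v[2]),np.sin(v[2]);return np.array([v[0]+c*X[0]-s*X[1],v[1]+s*X[0]+c*X[1],X[2]])
I={'L':3,'R':4,'N':5,'F':6}
def res(v):
    r=[]
    for c,k,u,x,y in obs:
        X=(u[0]*.08,u[1]*.11,0) if k=='b' else flap(k,v[I[k]],u)
        p,uv=(ps,(320+x/4,145+y/4)) if c=='s' else (pt,(185+x/5,160+y/5))
        r+=list(proj(p,W(v,X))-uv)
    return np.array(r)
g=ray(pt,(251,222),.1)
o=least_squares(res,[g[0],g[1],.2,1.7,1.7,1.7,1.7],loss='soft_l1')
print(np.round(o.x,3));print(np.round(res(o.x).reshape(-1,2),1).tolist())
print('tray disc top',ray(pt,(416,251.5),.014),'scene',ray(ps,(220.5,308.5),.014))
e=[ray(pt,q,.12) for q in((390,257),(456,233))]+[ray(ps,q,.12) for q in((243,253),(183,297))]
print('bar',np.round(e,3).tolist(),(e[0]+e[1])/2,(e[2]+e[3])/2)
for n,q,z in(('beans',(337,189),.078),('oats',(342,257),.066),('ramekin',(327,296),.03),('tin',(382,168),.112),('oil',(432,155),.17),('mix',(329,140),.16),('bluebar',(243,333),.12)):print(n,np.round(ray(pt,q,z),3))
E
python3 fit.py
```

```text
[0.559 0.15  0.182 1.878 1.641 1.83  1.787]
[[-1.1, -0.8], [-0.4, 0.5], [0.1, -0.6], [-0.1, -1.5], [0.0, -2.0], [-0.2, -2.1], [0.6, -1.9], [-0.0, -1.1], [-0.0, -2.2], [-0.4, -3.3], [-0.7, -0.6], [0.9, -1.2], [-0.2, -1.2], [1.4, 0.2], [-0.1, -2.2], [0.3, -0.4], [-0.2, -2.4], [1.6, -5.1]]
tray disc top [ 0.49180996 -0.27231589  0.014     ] scene [ 0.50413427 -0.27592232  0.014     ]
bar [[0.461, -0.181, 0.12], [0.516, -0.353, 0.12], [0.481, -0.198, 0.12], [0.516, -0.346, 0.12]] [ 0.48818451 -0.26735246  0.12      ] [ 0.4984357 -0.2717007  0.12     ]
beans [ 0.66  -0.059  0.078]
oats [ 0.475 -0.064  0.066]
ramekin [ 0.377 -0.021  0.03 ]
tin [ 0.701 -0.179  0.112]
oil [ 0.708 -0.298  0.17 ]
mix [ 0.764 -0.04   0.16 ]
bluebar [0.288 0.188 0.12 ]
```

arm_command:
  steps:
    - {"slide": [0.03,0.045,0.005],"rot": [0,0,-1.2],"grip": 0}
    - {"slide": [0.03,0.045,0.005],"rot": [0,0,-1.2],"grip": 0}
    - {"slide": [0.03,0.045,0.005],"rot": [0,0,-1.2],"grip": 0}
    - {"slide": [0.03,0.045,0.005],"rot": [0,0,-1.2],"grip": 0}
    - {"slide": [0.03,0.045,0.005],"rot": [0,0,-1.2],"grip": 0}
    - {"slide": [0.03,0.045,0.005],"rot": [0,0,-1.2],"grip": 0}
    - {"slide": [0.03,0.045,0.003],"rot": [0,0,-1.2],"grip": 0}
    - {"slide": [0.03,0.045,0],"rot": [0,0,-1],"grip": 0}
  newtons: 40

```text
time: 2.6
ee_pos: [0.4528, -0.2265, 0.2562]
eef_rot: [0.996, 0.09, 0.0, 0.0]
ft_force: [0.5, 0.0, -0.8]
width: 0.0147
grip_force: 0.0
```

arm_command:
  steps:
    - {"slide": [0.009,0.055,0]}
    - {"slide": [0.009,0.055,0]}
    - {"slide": [0.009,0.055,0]}
    - {"slide": [0.009,0.055,0]}
    - {"slide": [0.009,0.055,0]}
    - {"slide": [0.009,0.055,0]}
    - {"slide": [0.009,0.055,0]}
    - {"slide": [0.009,0.055,0]}

```text
schema error: expected keys rot, slide, grip
```

Run:
```python
import numpy as np
c,s=np.cos(.182),np.sin(.182);R=np.array([[c,-s],[s,c]])
r=.055
for n,h,off,zz in(('L',(0,.11),.018,.103),('R',(0,-.11),.018,.103),('N',(-.08,0),.0125,.107),('F',(.08,0),.0125,.107)):
    h=np.array(h);u=h/np.linalg.norm(h);P=[]
    for a in(2.3,1.95,1.6,1.3,1.0,.7,.45,.2,0):
        l=h-u*(r*np.cos(a)-off);w=R@l+[.559,.15];P.append([*w,zz+r*np.sin(a)])
    P=np.array(P);print(n,np.round(P[0],3),np.round(P[-1],3));print(np.round(np.diff(P,axis=0),3).tolist())
```

```text
L [0.529 0.312 0.144] [0.546 0.222 0.103]
[[0.003, -0.016, 0.01], [0.003, -0.018, 0.004], [0.003, -0.016, -0.002], [0.003, -0.015, -0.007], [0.002, -0.012, -0.011], [0.001, -0.007, -0.012], [0.001, -0.004, -0.013], [0.0, -0.001, -0.011]]
R [ 0.589 -0.012  0.144] [0.572 0.078 0.103]
[[-0.003, 0.016, 0.01], [-0.003, 0.018, 0.004], [-0.003, 0.016, -0.002], [-0.003, 0.015, -0.007], [-0.002, 0.012, -0.011], [-0.001, 0.007, -0.012], [-0.001, 0.004, -0.013], [-0.0, 0.001, -0.011]]
N [0.432 0.127 0.148] [0.522 0.143 0.107]
[[0.016, 0.003, 0.01], [0.018, 0.003, 0.004], [0.016, 0.003, -0.002], [0.015, 0.003, -0.007], [0.012, 0.002, -0.011], [0.007, 0.001, -0.012], [0.004, 0.001, -0.013], [0.001, 0.0, -0.011]]
F [0.686 0.173 0.148] [0.596 0.157 0.107]
[[-0.016, -0.003, 0.01], [-0.018, -0.003, 0.004], [-0.016, -0.003, -0.002], [-0.015, -0.003, -0.007], [-0.012, -0.002, -0.011], [-0.007, -0.001, -0.012], [-0.004, -0.001, -0.013], [-0.001, -0.0, -0.011]]
```

arm_command:
  steps:
    - {"slide": [0.009,0.055,0],"rot": [0,0,0],"grip": 0}
    - {"slide": [0.009,0.055,0],"rot": [0,0,0],"grip": 0}
    - {"slide": [0.009,0.055,0],"rot": [0,0,0],"grip": 0}
    - {"slide": [0.009,0.055,0],"rot": [0,0,0],"grip": 0}
    - {"slide": [0.009,0.055,0],"rot": [0,0,0],"grip": 0}
    - {"slide": [0.009,0.055,0],"rot": [0,0,0],"grip": 0}
    - {"slide": [0.009,0.055,0],"rot": [0,0,0],"grip": 0}
    - {"slide": [0.009,0.055,0],"rot": [0,0,0],"grip": 0}

```text
time: 3.6
ee_pos: [0.5242, 0.2135, 0.2558]
eef_rot: [0.996, 0.09, 0.0, 0.0]
ft_force: [0.6, -0.6, 0.8]
width: 0.0005
grip_force: 0.0
```

arm_command:
  steps:
    - {"slide": [0.001,0.035,0],"rot": [0,0,0],"grip": 0}
    - {"slide": [0.002,0.045,0],"rot": [0,0,0],"grip": 0}
    - {"slide": [0.001,0.025,-0.012],"rot": [0,0,0],"grip": 0}
    - {"slide": [0,0,-0.035],"rot": [0,0,0],"grip": 0}
    - {"slide": [0,0,-0.035],"rot": [0,0,0],"grip": 0}
    - {"slide": [0,0,-0.03],"rot": [0,0,0],"grip": 0}
    - {"slide": [0,0,0],"rot": [0,0,0],"grip": 0}
    - {"slide": [0,0,0],"rot": [0,0,0],"grip": 0}

```text
time: 4.6
ee_pos: [0.5284, 0.3174, 0.145]
eef_rot: [0.996, 0.091, 0.001, -0.0]
ft_force: [-0.3, 0.3, 0.4]
width: 0.0002
grip_force: 0.0
```

arm_command:
  steps:
    - {"slide": [0.003,-0.019,0.01],"rot": [0,0,0],"grip": 0}
    - {"slide": [0.003,-0.018,0.004],"rot": [0,0,0],"grip": 0}
    - {"slide": [0.003,-0.016,-0.002],"rot": [0,0,0],"grip": 0}
    - {"slide": [0.003,-0.015,-0.007],"rot": [0,0,0],"grip": 0}
    - {"slide": [0.002,-0.012,-0.011],"rot": [0,0,0],"grip": 0}
    - {"slide": [0.001,-0.007,-0.012],"rot": [0,0,0],"grip": 0}
    - {"slide": [0.001,-0.004,-0.013],"rot": [0,0,0],"grip": 0}
    - {"slide": [0,-0.001,-0.011],"rot": [0,0,0],"grip": 0}

```text
time: 5.6
ee_pos: [0.5443, 0.2246, 0.102]
eef_rot: [0.996, 0.091, 0.0, 0.0]
ft_force: [-26.5, -17.9, 90.5]
width: 0.0001
grip_force: 45.3
```

arm_command:
  steps:
    - {"slide": [0,0,0.03],"rot": [0,0,0],"grip": 0}
    - {"slide": [0,0,0.05],"rot": [0,0,0],"grip": 0}
    - {"slide": [0.005,-0.025,0.04],"rot": [0,0,0],"grip": 0}
    - {"slide": [0.01,-0.055,0],"rot": [0,0,0],"grip": 0}
    - {"slide": [0.01,-0.055,0],"rot": [0,0,0],"grip": 0}
    - {"slide": [0.01,-0.055,0],"rot": [0,0,0],"grip": 0}
    - {"slide": [0.008,-0.045,0],"rot": [0,0,0],"grip": 0}
    - {"slide": [0.002,-0.01,-0.01],"rot": [0,0,0],"grip": 0}

```text
time: 6.6
ee_pos: [0.5893, -0.0236, 0.2107]
eef_rot: [0.996, 0.088, -0.0, 0.0]
ft_force: [-0.2, 0.7, -0.5]
width: 0.0004
grip_force: 0.0
```

arm_command:
  steps:
    - {"slide": [0,0,-0.03],"rot": [0,0,0],"grip": 0}
    - {"slide": [0,0,-0.035],"rot": [0,0,0],"grip": 0}
    - {"slide": [0,0,0],"rot": [0,0,0],"grip": 0}
    - {"slide": [0,0,0],"rot": [0,0,0],"grip": 0}
    - {"slide": [0,0,0],"rot": [0,0,0],"grip": 0}
    - {"slide": [0,0,0],"rot": [0,0,0],"grip": 0}
    - {"slide": [0,0,0],"rot": [0,0,0],"grip": 0}
    - {"slide": [0,0,0],"rot": [0,0,0],"grip": 0}

```text
time: 7.6
ee_pos: [0.5889, -0.0201, 0.1468]
eef_rot: [0.996, 0.091, 0.0, 0.0]
ft_force: [-0.1, 0.0, 0.3]
width: 0.0001
grip_force: 0.0
```

Run:
```python
from h import *
a=snap('scene')['pixels'][90:340,230:530,::-1]
cv2.imwrite('pics/s1.png',cv2.convertScaleAbs(cv2.resize(a,(600,500),interpolation=cv2.INTER_CUBIC),alpha=1.6))
print(sensors.read_state()['ee_pos'])
```

```text
[ 0.58889446 -0.02004066  0.14668583]
```

View pics/s1.png

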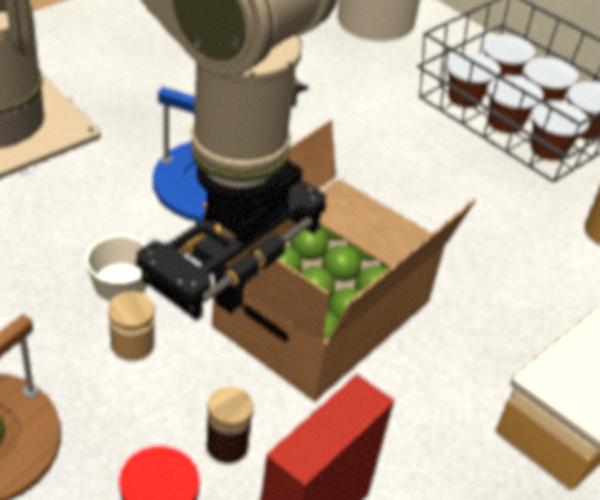

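The picture shows the left flap lying flat at (380,225). The right, near and far flaps still stand, and the gripper is outside the right flap.

arm_command:
  steps:
    - {"slide": [-0.003,0.022,0.009],"rot": [0,0,0],"grip": 0}
    - {"slide": [-0.003,0.02,0.003],"rot": [0,0,0],"grip": 0}
    - {"slide": [-0.003,0.017,-0.002],"rot": [0,0,0],"grip": 0}
    - {"slide": [-0.003,0.015,-0.007],"rot": [0,0,0],"grip": 0}
    - {"slide": [-0.002,0.012,-0.011],"rot": [0,0,0],"grip": 0}
    - {"slide": [-0.001,0.007,-0.012],"rot": [0,0,0],"grip": 0}
    - {"slide": [-0.001,0.004,-0.012],"rot": [0,0,0],"grip": 0}
    - {"slide": [0,0.001,-0.008],"rot": [0,0,0],"grip": 0}

```text
time: 8.65
ee_pos: [0.5724, 0.0782, 0.1054]
eef_rot: [0.996, 0.091, -0.001, -0.0]
ft_force: [-0.5, 1.1, 2.0]
width: 0.0005
grip_force: 1.0
```

arm_command:
  steps:
    - {"slide": [0,0,0.03],"rot": [0,0,0],"grip": 0}
    - {"slide": [0,0,0.05],"rot": [0,0,0],"grip": 0}
    - {"slide": [-0.01,0.005,0.035],"rot": [0,0,0],"grip": 0}
    - {"slide": [-0.045,0.015,0],"rot": [0,0,0],"grip": 0}
    - {"slide": [-0.05,0.016,0],"rot": [0,0,0],"grip": 0}
    - {"slide": [-0.042,0.013,0],"rot": [0,0,0],"grip": 0}
    - {"slide": [0,0,-0.01],"rot": [0,0,0],"grip": 0}
    - {"slide": [0,0,-0.025],"rot": [0,0,0],"grip": 0}

```text
time: 9.65
ee_pos: [0.4269, 0.1262, 0.1867]
eef_rot: [0.996, 0.09, 0.001, 0.001]
ft_force: [-0.2, -0.2, -0.4]
width: 0.0002
grip_force: 0.0
```

arm_command:
  steps:
    - {"slide": [0,0,-0.035],"rot": [0,0,0],"grip": 0}
    - {"slide": [0,0,0],"rot": [0,0,0],"grip": 0}
    - {"slide": [0.014,0.003,0.008],"rot": [0,0,0],"grip": 0}
    - {"slide": [0.018,0.003,0.003],"rot": [0,0,0],"grip": 0}
    - {"slide": [0.018,0.003,-0.003],"rot": [0,0,0],"grip": 0}
    - {"slide": [0.015,0.003,-0.007],"rot": [0,0,0],"grip": 0}
    - {"slide": [0.012,0.002,-0.011],"rot": [0,0,0],"grip": 0}
    - {"slide": [0.007,0.001,-0.012],"rot": [0,0,0],"grip": 0}

```text
time: 10.65
ee_pos: [0.5115, 0.1418, 0.1302]
eef_rot: [0.996, 0.09, 0.001, -0.0]
ft_force: [-1.2, 1.0, 3.0]
width: 0.0002
grip_force: 1.0
```

arm_command:
  steps:
    - {"slide": [0.006,0.001,-0.012],"rot": [0,0,0],"grip": 0}
    - {"slide": [0.003,0,-0.008],"rot": [0,0,0],"grip": 0}
    - {"slide": [0,0,0],"rot": [0,0,0],"grip": 0}
    - {"slide": [0,0,0.04],"rot": [0,0,0],"grip": 0}
    - {"slide": [0,0,0.05],"rot": [0,0,0],"grip": 0}
    - {"slide": [0.01,0.002,0.02],"rot": [0,0,0],"grip": 0}
    - {"slide": [0.04,0.007,0],"rot": [0,0,0],"grip": 0}
    - {"slide": [0.05,0.009,0],"rot": [0,0,0],"grip": 0}

```text
time: 11.65
ee_pos: [0.6201, 0.1606, 0.221]
eef_rot: [0.996, 0.09, 0.001, 0.001]
ft_force: [-0.4, -0.3, 0.7]
width: 0.0002
grip_force: 0.0
```

arm_command:
  steps:
    - {"slide": [0.05,0.009,0],"rot": [0,0,0],"grip": 0}
    - {"slide": [0.02,0.003,0],"rot": [0,0,0],"grip": 0}
    - {"slide": [0,0,-0.015],"rot": [0,0,0],"grip": 0}
    - {"slide": [0,0,-0.03],"rot": [0,0,0],"grip": 0}
    - {"slide": [0,0,-0.025],"rot": [0,0,0],"grip": 0}
    - {"slide": [0,0,0],"rot": [0,0,0],"grip": 0}
    - {"slide": [0,0,0],"rot": [0,0,0],"grip": 0}
    - {"slide": [0,0,0],"rot": [0,0,0],"grip": 0}

```text
time: 12.65
ee_pos: [0.6892, 0.1732, 0.1512]
eef_rot: [0.996, 0.091, 0.001, -0.0]
ft_force: [0.2, -0.4, 0.8]
width: 0.0001
grip_force: 0.0
```

arm_command:
  steps:
    - {"slide": [-0.018,-0.003,0.008],"rot": [0,0,0],"grip": 0}
    - {"slide": [-0.018,-0.003,0.003],"rot": [0,0,0],"grip": 0}
    - {"slide": [-0.017,-0.003,-0.003],"rot": [0,0,0],"grip": 0}
    - {"slide": [-0.015,-0.003,-0.007],"rot": [0,0,0],"grip": 0}
    - {"slide": [-0.012,-0.002,-0.011],"rot": [0,0,0],"grip": 0}
    - {"slide": [-0.008,-0.001,-0.012],"rot": [0,0,0],"grip": 0}
    - {"slide": [-0.004,-0.001,-0.012],"rot": [0,0,0],"grip": 0}
    - {"slide": [-0.001,0,-0.008],"rot": [0,0,0],"grip": 0}

```text
time: 13.65
ee_pos: [0.5957, 0.1569, 0.1069]
eef_rot: [0.996, 0.091, -0.0, 0.0]
ft_force: [-4.3, -2.2, 35.8]
width: 0.0004
grip_force: 20.4
```

arm_command:
  steps:
    - {"slide": [0,0,0.03],"rot": [0,0,0],"grip": 0}
    - {"slide": [0,0,0.05],"rot": [0,0,0],"grip": 0}
    - {"slide": [0,-0.02,0.05],"rot": [0,0,0],"grip": 0}
    - {"slide": [-0.01,-0.05,0.02],"rot": [0,0,0],"grip": 0.5}
    - {"slide": [-0.015,-0.055,0],"rot": [0,0,0],"grip": 1}
    - {"slide": [-0.015,-0.055,0],"rot": [0,0,0],"grip": 1}
    - {"slide": [-0.015,-0.055,0],"rot": [0,0,0],"grip": 1}
    - {"slide": [-0.01,-0.04,0],"rot": [0,0,0],"grip": 1}

```text
time: 14.65
ee_pos: [0.5301, -0.121, 0.2573]
eef_rot: [0.996, 0.09, -0.0, 0.0]
ft_force: [0.6, -0.4, 0.1]
width: 0.0421
grip_force: 0.0
```

Run:
```python
from h import *
p=snap('scene')
for b in eyes.look_for('tray_grip',p)[:3]+eyes.look_for('tray',p)[:3]: print(np.round(b['bbox']),b['conf'])
a=p['pixels'][:,:,::-1]
def up(a,s):return cv2.convertScaleAbs(cv2.resize(a,s,interpolation=cv2.INTER_CUBIC),alpha=1.6)
cv2.imwrite('pics/s2.png',np.hstack([up(a[150:300,320:480],(400,375)),up(a[230:350,160:288],(400,375))]))
q=snap('top')['pixels'][:,:,::-1]
cv2.imwrite('pics/t2.png',np.hstack([up(q[160:280,185:313],(400,375)),up(q[200:296,370:472],(400,375))]))
s=sensors.read_state();print(np.round(s['joint_positions'],2),s['ee_pos'])
```

```text
[176. 247. 260. 344.] 0.8
[ 94. 195. 179. 285.] 0.66
[304. 141. 372. 200.] 0.61
[308. 138. 372. 202.] 0.81
[ 95. 196. 173. 289.] 0.74
[178. 246. 260. 344.] 0.65
[ 0.74  0.2  -0.69  1.59  0.13  1.39 -1.35] [ 0.53088297 -0.1185716   0.2572642 ]
```

View pics/s2.png

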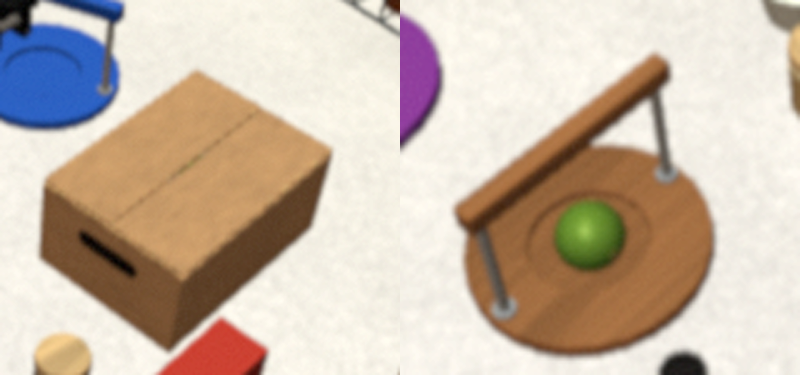

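View pics/t2.png

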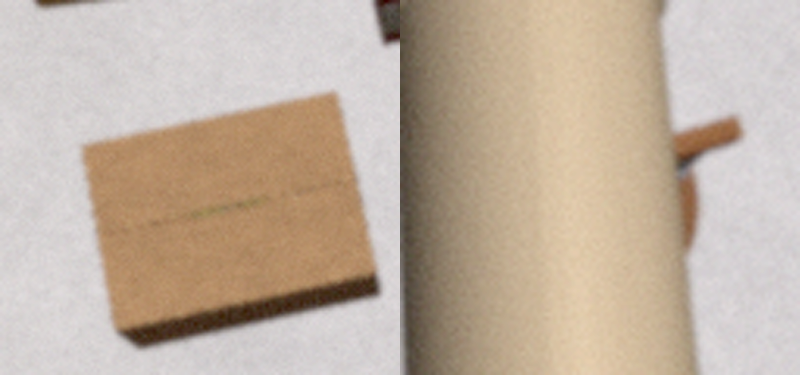

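The carton is fully closed and flat. The tray is untouched with its lime in the pocket, bar ends at crop (660,72) and (467,216), and rod feet at (666,175) and (503,308). Next I'll fit the tray pose.

Run:
```python
from h import *
from scipy.optimize import least_squares
ps=snap('scene');pt=snap('top')
O=[(ps,(0,.083,.12),(243.2,253)),(ps,(0,-.083,.12),(181.4,299.1)),(ps,(0,.074,.014),(245.1,286)),(ps,(0,-.074,.014),(193,328.6)),(pt,(0,.083,.12),(390.5,257)),(pt,(0,-.083,.12),(455,234)),(pt,(0,0,.014),(416,251.5))]
def f(v):
    c,s=np.cos(v[2]),np.sin(v[2])
    return np.concatenate([proj(p,(v[0]+c*X[0]-s*X[1],v[1]+s*X[0]+c*X[1],X[2]))-uv for p,X,uv in O])
o=least_squares(f,[.49,-.27,.25],loss='soft_l1');print(o.x,np.degrees(o.x[2]));print(np.round(f(o.x).reshape(-1,2),1).tolist())
```

```text
[ 0.49496764 -0.27200002  0.27339223] 15.66422077221302
[[0.2, -3.6], [-1.1, -0.2], [-0.0, -2.1], [0.4, -1.4], [3.4, -4.8], [0.4, -1.6], [-0.2, -1.1]]
```

arm_command:
  steps:
    - {"slide": [-0.004,-0.019,0],"rot": [0,0,10],"grip": 1}
    - {"slide": [-0.004,-0.019,0],"rot": [0,0,10],"grip": 1}
    - {"slide": [-0.005,-0.019,0],"rot": [0,0,10],"grip": 1}
    - {"slide": [-0.005,-0.019,0],"rot": [0,0,10],"grip": 1}
    - {"slide": [-0.005,-0.019,0],"rot": [0,0,10],"grip": 1}
    - {"slide": [-0.005,-0.019,0],"rot": [0,0,10],"grip": 1}
    - {"slide": [-0.004,-0.019,0],"rot": [0,0,10],"grip": 1}
    - {"slide": [-0.004,-0.019,0],"rot": [0,0,10],"grip": 1}

```text
time: 15.95
ee_pos: [0.4956, -0.2691, 0.2576]
eef_rot: [0.702, 0.713, 0.0, -0.0]
ft_force: [0.0, -0.3, -0.1]
width: 0.0869
grip_force: 0.0
```

arm_command:
  steps:
    - {"slide": [0,0,0],"rot": [0,0,8],"grip": 1}
    - {"slide": [0,0,0],"rot": [0,0,7.3],"grip": 1}
    - {"slide": [0,0,-0.02],"rot": [0,0,0],"grip": 1}
    - {"slide": [0,0,-0.03],"rot": [0,0,0],"grip": 1}
    - {"slide": [0,0,-0.03],"rot": [0,0,0],"grip": 1}
    - {"slide": [0,0,-0.02],"rot": [0,0,0],"grip": 1}
    - {"slide": [0,0,0],"rot": [0,0,0],"grip": 1}
    - {"slide": [0,0,0],"rot": [0,0,0],"grip": 1}

```text
time: 16.95
ee_pos: [0.4957, -0.2699, 0.1587]
eef_rot: [0.604, 0.797, 0.0, 0.001]
ft_force: [0.4, -0.0, 0.8]
width: 0.0872
grip_force: 0.0
```

Run:
```python
from h import *
p=snap('scene');q=snap('top')
def up(a,s):return cv2.convertScaleAbs(cv2.resize(a[:,:,::-1],s,interpolation=cv2.INTER_CUBIC),alpha=1.6)
cv2.imwrite('pics/s3.png',up(p['pixels'][200:350,150:310],(800,600)))
s=sensors.read_state();print(np.round(s['joint_positions'],2),s['ee_pos'],s['eef_rot'],s['width'])
e=s['ee_pos'];print('tcp px scene',proj(p,e),'top',proj(q,e))
```

```text
[ 1.05  0.34 -0.76  1.68  0.24  1.22  0.51] [ 0.49559371 -0.27016963  0.15878352] [6.03741170e-01 7.97179847e-01 1.21915590e-04 9.35956588e-04] 0.08660591819589311
tcp px scene [211.47031759 260.02860311] top [427.73940944 238.64330565]
```

View pics/s3.png

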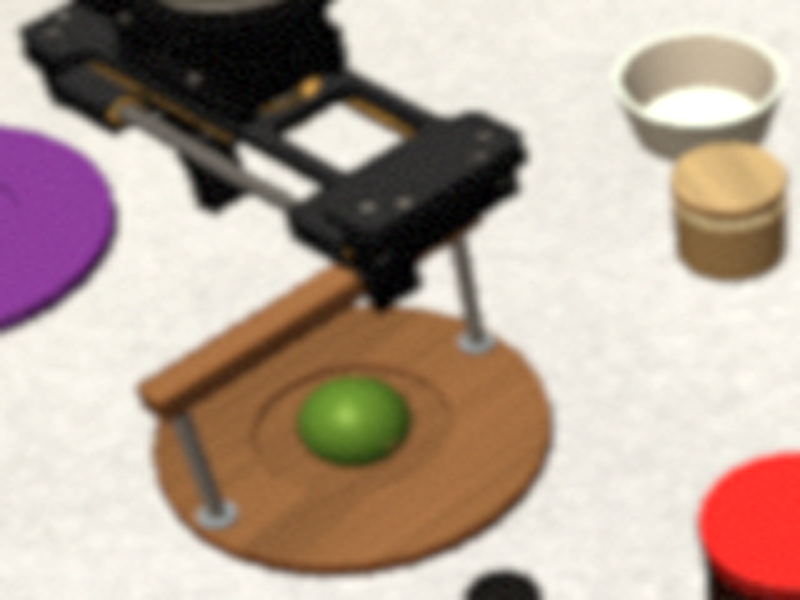

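The picture shows the bar centred between the open fingers, and the lime at (355,420) in the pocket. The open fingertips sit higher than the TCP, as with a linkage gripper. Descending to grasp.

arm_command:
  steps:
    - {"slide": [0,-0.001,-0.015],"rot": [0,0,0],"grip": 1}
    - {"slide": [0,0,-0.02],"rot": [0,0,0],"grip": 1}
    - {"slide": [0,0,-0.015],"rot": [0,0,0],"grip": 1}
    - {"slide": [0,0,-0.008],"rot": [0,0,0],"grip": 1}
    - {"slide": [0,0,0],"rot": [0,0,0],"grip": 0.7}
    - {"slide": [0,0,0],"rot": [0,0,0],"grip": 0.5}
    - {"slide": [0,0,0],"rot": [0,0,0],"grip": 0.4}
    - {"slide": [0,0,0],"rot": [0,0,0],"grip": 0.35}
  newtons: 10

```text
time: 18.05
ee_pos: [0.495, -0.2711, 0.0999]
eef_rot: [0.604, 0.797, 0.0, 0.0]
ft_force: [0.4, 0.7, -0.4]
width: 0.0548
grip_force: 0.0
```

arm_command:
  steps:
    - {"slide": [0,0,0],"rot": [0,0,0],"grip": 0.32}
    - {"slide": [0,0,0],"rot": [0,0,0],"grip": 0.29}
    - {"slide": [0,0,0],"rot": [0,0,0],"grip": 0.26}
    - {"slide": [0,0,0],"rot": [0,0,0],"grip": 0.23}
    - {"slide": [0,0,0],"rot": [0,0,0],"grip": 0.2}
    - {"slide": [0,0,0],"rot": [0,0,0],"grip": 0.18}
    - {"slide": [0,0,0],"rot": [0,0,0],"grip": 0.15}
    - {"slide": [0,0,0],"rot": [0,0,0],"grip": 0.1}

```text
time: 19.05
ee_pos: [0.495, -0.2709, 0.0996]
eef_rot: [0.604, 0.797, 0.0, 0.0]
ft_force: [0.5, 1.0, -0.7]
width: 0.0157
grip_force: 10.0
```

arm_command:
  steps:
    - {"slide": [0,0,0],"rot": [0,0,0],"grip": 0}
    - {"slide": [0,0,0],"rot": [0,0,0],"grip": 0}
    - {"slide": [0,0,0],"rot": [0,0,0],"grip": 0}
    - {"slide": [0,0,0],"rot": [0,0,0],"grip": 0}
    - {"slide": [0,0,0],"rot": [0,0,0],"grip": 0}
    - {"slide": [0,0,0],"rot": [0,0,0],"grip": 0}
    - {"slide": [0,0,0],"rot": [0,0,0],"grip": 0}
    - {"slide": [0,0,0],"rot": [0,0,0],"grip": 0}
  newtons: 45

```text
time: 20.05
ee_pos: [0.4949, -0.271, 0.0996]
eef_rot: [0.604, 0.797, 0.0, 0.0]
ft_force: [1.5, 1.2, 0.2]
width: 0.0157
grip_force: 45.0
```

Firm grip on the 16 mm bar, so I'll lift slowly.

arm_command:
  steps:
    - {"slide": [0,0,0.002],"rot": [0,0,0],"grip": 0}
    - {"slide": [0,0,0.004],"rot": [0,0,0],"grip": 0}
    - {"slide": [0,0,0.006],"rot": [0,0,0],"grip": 0}
    - {"slide": [0,0,0.008],"rot": [0,0,0],"grip": 0}
    - {"slide": [0,0,0.01],"rot": [0,0,0],"grip": 0}
    - {"slide": [0,0,0.01],"rot": [0,0,0],"grip": 0}
    - {"slide": [0,0,0.01],"rot": [0,0,0],"grip": 0}
    - {"slide": [0,0,0.01],"rot": [0,0,0],"grip": 0}

```text
time: 21.05
ee_pos: [0.4949, -0.2711, 0.1604]
eef_rot: [0.604, 0.797, 0.0, 0.0]
ft_force: [1.2, 0.5, -3.5]
width: 0.0153
grip_force: 45.0
```

arm_command:
  steps:
    - {"slide": [0,0,0.012],"rot": [0,0,0],"grip": 0}
    - {"slide": [0,0,0.014],"rot": [0,0,0],"grip": 0}
    - {"slide": [0,0,0.015],"rot": [0,0,0],"grip": 0}
    - {"slide": [0,0,0.015],"rot": [0,0,0],"grip": 0}
    - {"slide": [0,0,0.015],"rot": [0,0,0],"grip": 0}
    - {"slide": [0,0,0.013],"rot": [0,0,0],"grip": 0}
    - {"slide": [0,0,0.01],"rot": [0,0,0],"grip": 0}
    - {"slide": [0,0,0.006],"rot": [0,0,0],"grip": 0}

```text
time: 22.05
ee_pos: [0.4949, -0.271, 0.2601]
eef_rot: [0.604, 0.797, 0.0, 0.0]
ft_force: [0.6, -0.3, -3.8]
width: 0.0159
grip_force: 45.0
```

Run:
```python
from h import *
p=snap('scene')
cv2.imwrite('pics/s4.png',cv2.convertScaleAbs(cv2.resize(p['pixels'][130:340,140:420,::-1],(800,600),interpolation=cv2.INTER_CUBIC),alpha=1.6))
s=sensors.read_state();print(s['ee_pos'],s['ft_force'],s['torque'])
```

```text
[ 0.49509347 -0.2711266   0.26064947] [ 0.60951449 -0.88487847 -2.17889883] [-0.01765395 -0.15542523  0.01671289]
```

View pics/s4.png

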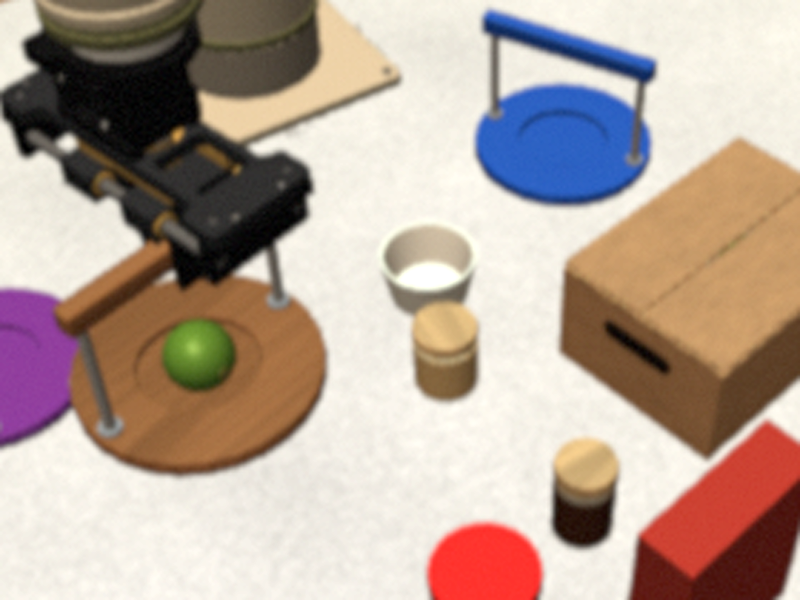

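The tray is held level with the lime centred at (198,355), and the underside is at about 0.161 m. Next I'll carry it to the carton with gentle ramps.

arm_command:
  steps:
    - {"slide": [0,0.002,0],"rot": [0,0,0],"grip": 0}
    - {"slide": [0.001,0.004,0],"rot": [0,0,0],"grip": 0}
    - {"slide": [0.001,0.006,0],"rot": [0,0,0],"grip": 0}
    - {"slide": [0.001,0.008,0],"rot": [0,0,0],"grip": 0}
    - {"slide": [0.0015,0.01,0],"rot": [0,0,0],"grip": 0}
    - {"slide": [0.002,0.012,0],"rot": [0,0,0],"grip": 0}
    - {"slide": [0.002,0.014,0],"rot": [0,0,0],"grip": 0}
    - {"slide": [0.0025,0.016,0],"rot": [0,0,0],"grip": 0}

```text
time: 23.1
ee_pos: [0.506, -0.1979, 0.2596]
eef_rot: [0.604, 0.797, 0.0, 0.0]
ft_force: [0.2, 0.3, -4.2]
width: 0.0156
grip_force: 45.0
```

arm_command:
  steps:
    - {"slide": [0.0025,0.016,0],"rot": [0,0,0],"grip": 0}
    - {"slide": [0.0025,0.016,0],"rot": [0,0,0],"grip": 0}
    - {"slide": [0.0025,0.016,0],"rot": [0,0,0],"grip": 0}
    - {"slide": [0.0025,0.016,0],"rot": [0,0,0],"grip": 0}
    - {"slide": [0.0025,0.016,0],"rot": [0,0,0],"grip": 0}
    - {"slide": [0.0025,0.016,0],"rot": [0,0,0],"grip": 0}
    - {"slide": [0.0025,0.016,0],"rot": [0,0,0],"grip": 0}
    - {"slide": [0.0025,0.016,0],"rot": [0,0,0],"grip": 0}

```text
time: 24.1
ee_pos: [0.526, -0.0699, 0.2596]
eef_rot: [0.604, 0.797, 0.0, 0.0]
ft_force: [0.2, 0.3, -3.5]
width: 0.0154
grip_force: 45.0
```

arm_command:
  steps:
    - {"slide": [0.0025,0.016,0],"rot": [0,0,0],"grip": 0}
    - {"slide": [0.0025,0.016,0],"rot": [0,0,0],"grip": 0}
    - {"slide": [0.0025,0.016,0],"rot": [0,0,0],"grip": 0}
    - {"slide": [0.0025,0.016,0],"rot": [0,0,0],"grip": 0}
    - {"slide": [0.0025,0.016,0],"rot": [0,0,0],"grip": 0}
    - {"slide": [0.0025,0.016,0],"rot": [0,0,0],"grip": 0}
    - {"slide": [0.0025,0.016,0],"rot": [0,0,0],"grip": 0}
    - {"slide": [0.0025,0.016,0],"rot": [0,0,0],"grip": 0}

```text
time: 25.1
ee_pos: [0.546, 0.058, 0.2595]
eef_rot: [0.604, 0.797, 0.0, -0.0]
ft_force: [0.1, -0.5, -3.4]
width: 0.0155
grip_force: 45.0
```

arm_command:
  steps:
    - {"slide": [0.0025,0.016,0],"rot": [0,0,0],"grip": 0}
    - {"slide": [0.002,0.015,0],"rot": [0,0,0],"grip": 0}
    - {"slide": [0.002,0.013,0],"rot": [0,0,0],"grip": 0}
    - {"slide": [0.001,0.012,0],"rot": [0,0,0],"grip": 0}
    - {"slide": [0.001,0.011,0],"rot": [0,0,0],"grip": 0}
    - {"slide": [0.001,0.01,0],"rot": [0,0,0],"grip": 0}
    - {"slide": [0.001,0.008,0],"rot": [0,0,0],"grip": 0}
    - {"slide": [0.001,0.006,0],"rot": [0,0,0],"grip": 0}

```text
time: 26.1
ee_pos: [0.5574, 0.1484, 0.2596]
eef_rot: [0.604, 0.797, 0.0, 0.0]
ft_force: [0.7, 0.9, -4.4]
width: 0.0154
grip_force: 45.0
```

arm_command:
  steps:
    - {"slide": [0,0.004,0],"rot": [0,0,0],"grip": 0}
    - {"slide": [0,0.002,0],"rot": [0,0,0],"grip": 0}
    - {"slide": [0,0,0],"rot": [0,0,0],"grip": 0}
    - {"slide": [0,0,0],"rot": [0,0,0],"grip": 0}
    - {"slide": [0,0,0],"rot": [0,0,0],"grip": 0}
    - {"slide": [0,0,0],"rot": [0,0,0],"grip": 0}
    - {"slide": [0,0,0],"rot": [0,0,0],"grip": 0}
    - {"slide": [0,0,0],"rot": [0,0,0],"grip": 0}

```text
time: 27.1
ee_pos: [0.5574, 0.154, 0.2596]
eef_rot: [0.604, 0.797, 0.0, -0.0]
ft_force: [-0.7, -0.9, -3.5]
width: 0.0155
grip_force: 45.0
```

arm_command:
  steps:
    - {"slide": [0,0,0],"rot": [0,0,0],"grip": 0}
    - {"slide": [0,0,0],"rot": [0,0,0],"grip": 0}
    - {"slide": [0,0,0],"rot": [0,0,0],"grip": 0}
    - {"slide": [0,0,0],"rot": [0,0,0],"grip": 0}
    - {"slide": [0,0,0],"rot": [0,0,0],"grip": 0}
    - {"slide": [0,0,0],"rot": [0,0,0],"grip": 0}
    - {"slide": [0,0,0],"rot": [0,0,0],"grip": 0}
    - {"slide": [0,0,0],"rot": [0,0,0],"grip": 0}

```text
time: 28.1
ee_pos: [0.5574, 0.154, 0.2596]
eef_rot: [0.604, 0.797, 0.0, 0.0]
ft_force: [0.1, 0.7, -3.6]
width: 0.0153
grip_force: 45.0
```

Run:
```python
from h import *
p=snap('scene')
cv2.imwrite('pics/s5.png',cv2.convertScaleAbs(cv2.resize(p['pixels'][70:310,260:520,::-1],(650,600),interpolation=cv2.INTER_CUBIC),alpha=1.6))
a=p['pixels'].astype(int)
def lime(p):
    h=cv2.cvtColor(p['pixels'],cv2.COLOR_RGB2HSV);m=cv2.inRange(h,(35,80,30),(85,255,255));m[:, :260]=0;m[300:]=0
    M=cv2.moments(m,True);return M['m10']/M['m00'],M['m01']/M['m00'],M['m00']
print(lime(p))
for _ in range(6): p=snap('scene')
print(lime(p));s=sensors.read_state();e=s['ee_pos'];print(e,s['eef_rot'],s['time'])
print(proj(p,(e[0],e[1],e[2]-.0996+.032)))
```

```text
(403.2073170731707, 188.39329268292684, 328.0)
(403.1927710843373, 188.37048192771084, 332.0)
[0.55738308 0.15399742 0.25959686] [6.03819074e-01 7.97121395e-01 7.28866942e-05 3.48148812e-05] 28.45
[401.68551493 184.30760109]
```

View pics/s5.png

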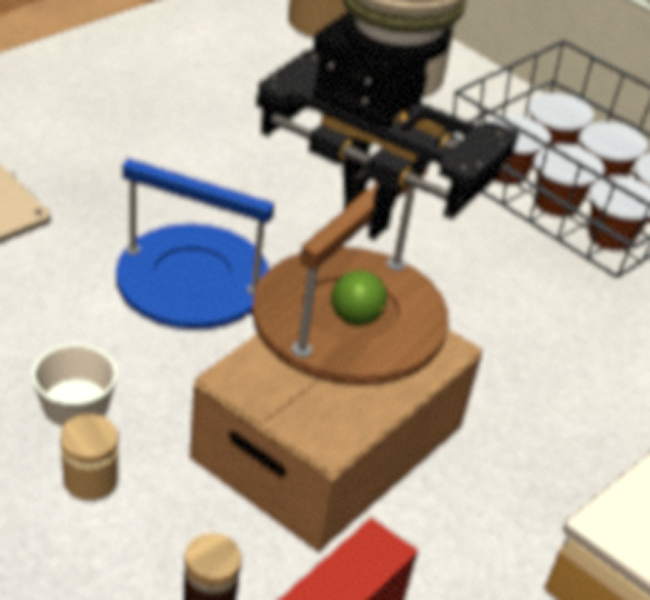

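The tray is level over the closed carton, with the lime still at (360,298) in its pocket. Handing in.

```bash
python3 -c "from bench import order;print(order.close_job())"
```

```text
the job is handed in; nothing more can be done
None
```

The carton is closed and the job is handed in: I'm holding the tray by its bar, level and still, about 5 cm above the middle of the carton, with the lime in its pocket; the judge's result has not been shown, and folding the first flap briefly pressed with about 90 N at the wrist (limit 120 N).

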